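Set the microscope lamp with its thumbwheel and switch it on

TASK

Roll the knurled thumbwheel on top of the grey microscope lamp controller with a fingertip until its white mark clicks into the notch at the red index lines, then press the green lamp switch fully down and let it go. Only touch the wheel and the switch: do not lift the controller or push it out of its place, do not press the switch before the wheel is set, and leave the tube rack, the bottle and the lens cap alone.

Things in the scene. Friction and masses are not known exactly. Their poses are not given: they have to be found in the camera images.
- controller: Grey loose box 170 (x) x 150 (y) x 60 mm high on rubber feet, 1.8 kg. Origin at the centre of its underside, z up, front (aluminium plate) towards its -x. Wheel and switch are on its top face. Beside the wheel two black cheeks, 66 mm long in x, 11 mm wide, centred 19 mm to either side in y, rise 9 mm from the top face; a red index line crosses each at the wheel's highest point.
- wheel_apex (a point): Highest point of the wheel, at the controller's (0, +40, 76) mm; axes as the controller's. The wheel is a black knurled rubber drum (grippy, friction about 1), radius 34 mm, width 24 mm, its axis along the controller's y, 34 mm below this point. It stands 16 mm out of the top face, 7 mm above the cheeks. Its white mark is a line across the rim.
- wheel (a joint): Wheel angle, rad. 0 (wanted): white mark straight up, at the red lines. Starts 1 or 2 clicks negative, mark tipped to the controller's +x; grows as the wheel's top is drawn to the controller's -x, 14.2 mm of rim a click. Notches every 0.419 rad, also beyond 0; let go, it springs to the nearest. Leaving a notch takes 1.5 N at the rim: a tip pressed down with 4 to 8 N does not slip. Stops at +-1.9.
- lamp_switch_top (a point): Centre of the top of the green round push button (26 mm across) at the controller's (-40, -40) mm; moves with the button.
- lamp_switch (a joint): Travel of the lamp switch in m: 0 released, 0.006 fully down (about 4 N); springs back by itself.
- tube_rack: White wire rack, 90 x 150 x 66 mm, with glass tubes up to 111 mm high; bystander. Origin at the centre of its underside, long side along its y.
- reagent_bottle: Amber bottle with a blue cap, 52 mm across, 105 mm high; bystander. Origin at the centre of its underside.
- lens_cap: Black round lens cap, 48 mm across, 14 mm high, lying flat; bystander. Origin at the centre of its underside.
There are look-alikes about, which are no part of the job. Leave any orange or yellow look-alike of the controller alone.

How it is judged:
By the outcome, as a careful person would: the job done as asked, in the order asked, and still so for the second after the job is handed in, with the robot touching nothing.
It also fails if it takes over 48 s, if anything falls off the work surface, if the arm or the gripper's body presses on something with over 40 N, if the wrist force passes 120 N, or if a joint passes its speed limit or range.

ROBOT

A 6-joint arm with a two-finger parallel gripper is mounted at the origin on the work surface. World frame = base frame: x ahead of the robot, y to its left, z up, the work surface at z = 0. Lengths are in mm, angles in rad, forces in N, time in s.
With the tool pointing down it reaches from about 350 to 775 mm from the base axis. Payload 5.5 kg.
Tool frame: the origin (TCP) lies between the finger pads; the fingertips stand 25 mm ahead of it and the grasp point (between the pads) lies 6 mm ahead of it; z points along the fingers, y is the direction in which the jaws open and shut (so a half turn about z gives the same grasp; the last joint's range is limited). The gripper opens to 85 mm and grips with 20 to 120 N. Pads are 22 mm wide; open, the fingers measure 114 mm over their backs; the gripper's body (76 mm by 85 mm) begins 54 mm behind the grasp point. The pads swing forward as they close: fully open they stand 13 mm farther back than shut.
Start: joints at [-1.429, 0.313, 0.046, 1.304, 0, 1.431], TCP at [159.893, -552.362, 256.323] pointing down, gripper open.
Joint ranges: [-2.76, 2.76], [-0.86, 1.69], [-1.03, 1.26], [-2.2, 2.34], [-1.47, 1.5], [-3.14, 3.14]. Speed limits (rad/s): [2.57, 2.57, 3.14, 3.14, 3.14, 3.14].

INTERFACE

Orientations are given as a rotation vector (axis times angle).
In Python, from workcell import monitor, imaging, sign_off gives the robot as it stands. The module is installed in compiled form; this text tells all that it offers.
- The arm moves only by the shell command python3 -m crank 'ROWS' [OPENING] [FORCE]. ROWS is JSON, a list of rows, each an object with "offset": the shift along the world's x, y, z in m, a list of three; "spin": the turn about the world's z in rad. A call has 1 to 8 rows; each row shifts and turns the commanded pose from where the row before left it; what a row does not reach is not made up. A row lasts 1/10 s, in which the tool goes at most 50 mm and 8.59 degrees, less where a joint would pass 70% of its speed; a pose out of reach is approached as far as the arm can. A call with a gripper value outside its range is refused whole. OPENING is the closure, from -1 (fully open) to 1 (shut), set as the call begins (- or left out, the last holds). The fingers move at their own pace and stop on an object; FORCE is the grip in N (left out, the last holds). Time passes only in rows, so rows that do not move let the fingers close. It gives the time, the measured TCP pose, the force and the opening at its end, in the units of the state.
- monitor.sense(): the state, without advancing time (a new reading comes with each control period).
- imaging.capture(name): name is "scene" or "top" or "wrist"; returns a dict with "pixels" (480x640x3 uint8, red, green, blue), "fx", "fy", "cx", "cy" (pixels), "R" (3x3) and "t" (3): a world point X has camera coordinates R X + t; the wrist camera has in their place "tool_from_camera" (4x4, takes a point from camera to tool coordinates, whose origin is the TCP and whose axes are the flange's). Camera axes: x right, y down, z forward; pixel columns grow to the right and rows downward; lengths in mm; the calibration is good to about 2 mm. A picture is of the moment at which its call begins: read the wrist's pose just before it. There is no depth.
- sign_off(): hands the job in, once; it reports no verdict.
The state is a dict: "time_s": time; "joints": joint angles; "dq": joint speeds; "joint_efforts": joint torques, N m; "position": TCP position; "eef_rot": TCP orientation; "ft_force": force on the tool from outside, world axes, zero at the start; "torque": the same for the moment, N m; "grip_width": finger opening in mm.
Only numpy, scipy, OpenCV 4.12 (cv2) and the standard library are available. Lean on these libraries where they do the work, as an engineer would, in place of code of your own. Each camera call takes 0.05 s, during which the arm holds its last target. There are 200 camera calls.

## Working session

There is one attempt and no reset: what is moved stays moved. The work goes in short steps, Python scripts to look and compute and a shell command to move; the robot and the scene stay as the last step left them, time stands still between calls to the robot, and variables do not carry over. Pictures are saved under pics/ and viewed, about 8 in all and at most 12, crops included, and the job is handed in when it is done.

```bash
mkdir -p pics
python3 - <<'E'
from workcell import monitor, imaging
import cv2, numpy as np, pickle
print(monitor.sense())
for n in("scene","top"):
    c=imaging.capture(n); pickle.dump(c,open(n+'.pkl','wb'))
    cv2.imwrite(f'pics/{n}1.png',c['pixels'][:,:,::-1])
    print(n,c['fx'],c['fy'],c['cx'],c['cy'],np.round(c['R'],4).tolist(),c['t'])
E
```

```text
{'time_s': 0.0, 'joints': array([-1.42861340e+00,  3.14005320e-01,  4.49626925e-02,  1.30358746e+00,
       -2.24702987e-05,  1.43119597e+00]), 'dq': array([-2.12045611e-03, -7.75466670e-04, -9.22082422e-05, -5.26501412e-04,
        7.14829910e-05, -1.09337693e-03]), 'joint_efforts': array([ 9.71045392e-05, -4.80629718e+01,  2.98529935e+01,  1.93756842e-02,
       -2.46558402e-04, -2.45243612e-06]), 'position': array([ 159.80714064, -551.85823605,  255.39936533]), 'eef_rot': array([-3.10864761e+00, -4.40903755e-01,  3.89929685e-05]), 'ft_force': array([-0.41621726,  0.26176661,  0.30446143]), 'torque': array([-0.01531217,  0.00842734,  0.01799031]), 'grip_width': 85.07662263328044}
scene 500.28846062589065 500.28846062589065 316.21907338968424 240.3101204566216 [[0.767, 0.6415, -0.0174], [0.4685, -0.5783, -0.6678], [-0.4385, 0.504, -0.7441]] [-409.40295801 -224.09306613 1306.37526581]
top 618.1961553317088 618.1961553317088 315.3856391096747 238.85324922985464 [[0.0128, -0.9999, -0.0053], [-0.9829, -0.0116, -0.1838], [0.1837, 0.0076, -0.983]] [ -11.6646899   525.8340043  1091.48772295]
```

View pics/top1.png

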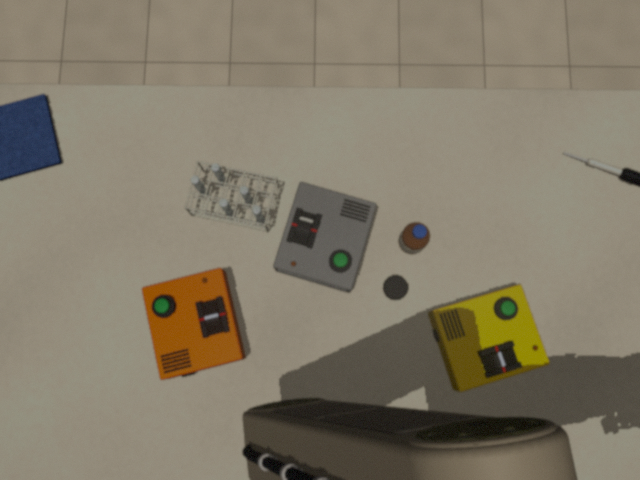

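View pics/scene1.png

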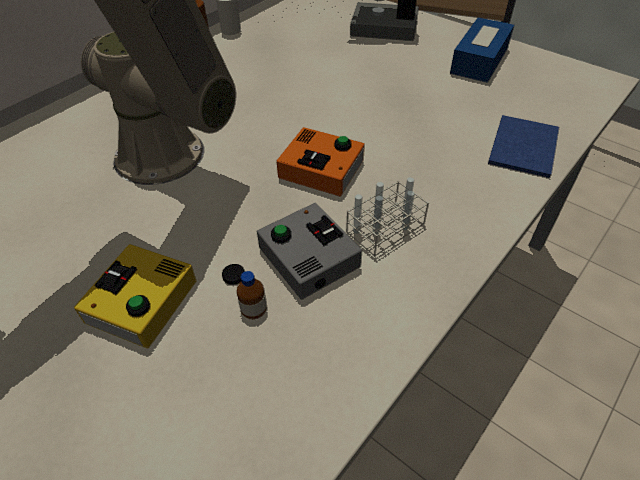

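The top view shows the grey controller around (326,236). Its wheel is at (305,227) with the white mark at (306,219), on the +x side of the red lines, and the switch is at (340,260). The scene view shows the same controller at (310,250), with the rack, bottle and cap close to it.

```bash
cat > h.py <<'E'
import numpy as np, cv2
def mask(c,kind,box):
    h=cv2.cvtColor(c['pixels'],cv2.COLOR_RGB2HSV).astype(int); H,S,V=h[...,0],h[...,1],h[...,2]
    m={'green':(abs(H-65)<20)&(S>110)&(V>50),'red':((H<8)|(H>172))&(S>130)&(V>70),'white':(S<60)&(V>150)}[kind]
    x0,y0,x1,y1=box; o=np.zeros(m.shape,np.uint8); o[y0:y1,x0:x1]=m[y0:y1,x0:x1]; return o
def blobs(m,amin=3):
    n,_,st,ce=cv2.connectedComponentsWithStats(m); return [(ce[i].round(1).tolist(),int(st[i,4])) for i in range(1,n) if st[i,4]>=amin]
def ray(c,p):
    d=c['R'].T@np.array([(p[0]-c['cx'])/c['fx'],(p[1]-c['cy'])/c['fy'],1]); return -c['R'].T@c['t'],d
def onz(c,p,z):
    o,d=ray(c,p); return o+d*(z-o[2])/d[2]
def tri(c1,p1,c2,p2):
    o1,d1=ray(c1,p1);o2,d2=ray(c2,p2); s=np.linalg.lstsq(np.c_[d1,-d2],o2-o1,rcond=None)[0]
    a,b=o1+s[0]*d1,o2+s[1]*d2; return (a+b)/2,np.linalg.norm(a-b)
E
python3 - <<'E'
import pickle; from h import *
s,t=[pickle.load(open(n+'.pkl','rb')) for n in('scene','top')]
B={'t':(285,200,355,275),'s':(262,210,345,250)}
for k in('green','red','white'):
    for n,c in(('t',t),('s',s)):
        for p,a in blobs(mask(c,k,B[n])): print(k,n,p,a,*[onz(c,p,z).round(1)[:2] for z in(60,69,76)])
# top face outline in top view
h=cv2.cvtColor(t['pixels'],cv2.COLOR_RGB2HSV); print('face',h[245,310],'side?',h[285,320],'table',h[300,320])
cv2.imwrite('pics/crops.png',np.hstack([cv2.resize(t['pixels'][170:300,265:395,::-1],(400,400)),cv2.resize(s['pixels'][195:305,250:360,::-1],(400,400))]))
E
```

```text
green t [340.1, 259.5] 150 [486.3 -50.6] [484.9 -50.3] [483.8 -50.1]
green s [279.9, 228.9] 89 [467.8 -36.9] [474.  -42.7] [478.9 -47.2]
red t [294.3, 224.3] 18 [550.5  33.7] [548.6  33.3] [547.1  33. ]
red t [313.5, 229.7] 19 [540.8  -1.6] [539.   -1.7] [537.6  -1.8]
red s [332.3, 223.7] 7 [542.9  43.1] [548.3  36.3] [552.4  31.1]
red s [316.4, 231.8] 11 [531.9   4.5] [537.4  -1.8] [541.6  -6.7]
white s [273.6, 215.4] 288 [430.5 -16.3] [437.2 -22.4] [442.4 -27.1]
white s [337.3, 216.7] 231 [538.3  65.8] [543.7  58.7] [547.9  53.2]
white s [328.3, 230.6] 19 [548.8  22.5] [554.1  16. ] [558.2  10.9]
face [25 32 48] side? [ 19  42 129] table [ 20  42 146]
```

View pics/crops.png

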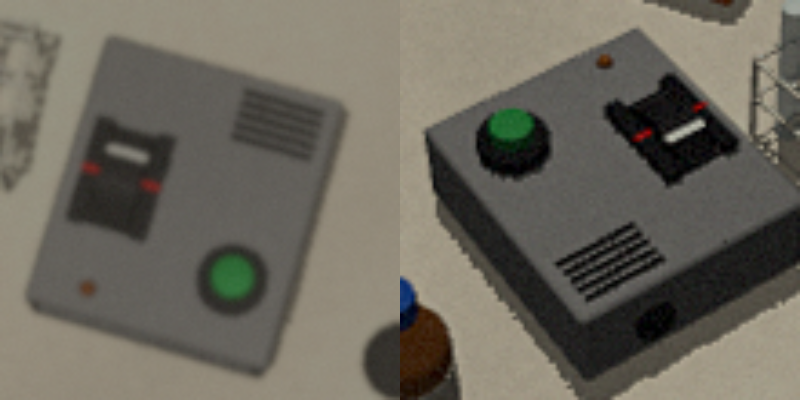

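Results so far:
- **Pose:** the controller's yaw is about -15.4°, from both the red lines and the switch direction. The wheel-to-switch distance is 88.8 mm, against 89.4 mm expected.
- **Wheel:** the apex is near (543.8, 15.8, 76).
- **Mark:** it sits about 13 mm to +x, which is 1 click.
- **Tool:** I'll turn it so the pad width lies along the wheel axis, a spin of +1.02. The other way would run joint 6 out of range.

```bash
R='{"offset":[0.0245,0.0354,0],"spin":0.0637}'; true
python3 -m crank '[{"offset":[0.0245,0.0354,0],"spin":0.0637},{"offset":[0.0245,0.0354,0],"spin":0.0637},{"offset":[0.0245,0.0354,0],"spin":0.0637},{"offset":[0.0245,0.0354,0],"spin":0.0637},{"offset":[0.0245,0.0354,0],"spin":0.0637},{"offset":[0.0245,0.0354,0],"spin":0.0637},{"offset":[0.0245,0.0354,0],"spin":0.0637},{"offset":[0.0245,0.0354,0],"spin":0.0637}]' 1 40
python3 -m crank '[{"offset":[0.0245,0.0354,0],"spin":0.0637},{"offset":[0.0245,0.0354,0],"spin":0.0637},{"offset":[0.0245,0.0354,0],"spin":0.0637},{"offset":[0.0245,0.0354,0],"spin":0.0637},{"offset":[0.0245,0.0354,0],"spin":0.0637},{"offset":[0.0245,0.0354,0],"spin":0.0637},{"offset":[0.0245,0.0354,0],"spin":0.0637},{"offset":[0.0245,0.0354,0],"spin":0.0637}]'
python3 -m crank '[{"offset":[0,0,0],"spin":0},{"offset":[0,0,0],"spin":0}]'
python3 - <<'E'
from workcell import monitor, imaging
import cv2,pickle,numpy as np
from scipy.spatial.transform import Rotation as Ro
s=monitor.sense(); c=imaging.capture('wrist'); c['pos']=s['position'];c['rot']=s['eef_rot']; pickle.dump(c,open('w1.pkl','wb'))
cv2.imwrite('pics/w1.png',c['pixels'][:,:,::-1])
print(s['joints'],Ro.from_rotvec(s['eef_rot']).as_matrix().round(3)); print(c['fx'],np.round(c['tool_from_camera'],3))
E
```

```text
time_s: 0.9
position: [356.4, -267.5, 256.1]
eef_rot: [-2.897, -1.214, 0.0]
ft_force: [1.0, -0.6, -0.1]
grip_width: 0.1
time_s: 1.7
position: [552.4, 15.8, 256.0]
eef_rot: [-2.497, -1.906, 0.001]
ft_force: [1.2, -0.9, 1.1]
grip_width: -0.0
time_s: 1.9
position: [551.7, 15.0, 255.5]
eef_rot: [-2.498, -1.904, 0.002]
ft_force: [-0.7, 0.2, -0.2]
grip_width: -0.2
[-1.18173964e-01  2.69789684e-01 -1.52281354e-02  1.28748832e+00
 -3.76532985e-04  1.72057301e+00] [[ 0.265  0.964 -0.002]
 [ 0.964 -0.265 -0.   ]
 [-0.001 -0.002 -1.   ]]
347.92342401881604 [[-0.00000e+00 -9.61000e-01 -2.76000e-01  6.96540e+01]
 [ 1.00000e+00 -0.00000e+00 -1.00000e-03  3.74000e-01]
 [ 0.00000e+00 -2.76000e-01  9.61000e-01 -1.18511e+02]
 [ 0.00000e+00  0.00000e+00  0.00000e+00  1.00000e+00]]
```

View pics/w1.png

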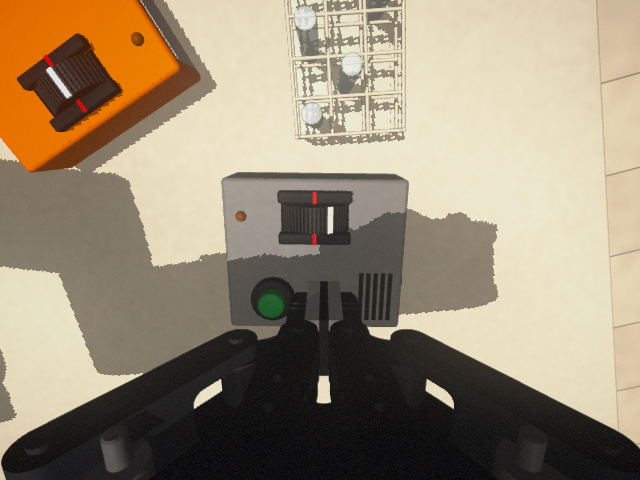

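The wrist view shows the grey controller squarely aligned, with red lines at about (314,198) and (314,239). The white mark is at (331,220), offset to +x, and the switch is at (271,300). Now I'll refine these with the sharper image.

```bash
cat >> h.py <<'E'
from scipy.spatial.transform import Rotation as Ro
def wrist(c):
    T=np.eye(4);T[:3,:3]=Ro.from_rotvec(c['rot']).as_matrix();T[:3,3]=c['pos'];W=T@c['tool_from_camera']
    c['R']=W[:3,:3].T;c['t']=-c['R']@W[:3,3];return c
E
python3 - <<'E'
import pickle; from h import *
w=wrist(pickle.load(open('w1.pkl','rb'))); t=pickle.load(open('top.pkl','rb')); s=pickle.load(open('scene.pkl','rb'))
for k,b in(('green',(240,270,300,330)),('red',(270,180,360,250)),('white',(322,195,340,245))):
    for p,a in blobs(mask(w,k,b),15): print(k,p,a,*[onz(w,p,z).round(1)[:2] for z in(60,69,72,76,80)])
g=[271,300]
p=max(blobs(mask(w,'green',(240,270,300,330))),key=lambda q:q[1])[0]
print(tri(w,p,t,(340.1,259.5)),tri(w,p,s,(279.9,228.9)))
E
```

```text
green [271.1, 303.3] 609 [478.1 -56.5] [480.8 -52.5] [481.6 -51.2] [482.8 -49.4] [484.  -47.7]
red [314.4, 198.0] 52 [548.2  33.5] [548.9  34.9] [549.1  35.4] [549.4  36. ] [549.6  36.6]
red [314.0, 239.0] 43 [537.3  -3.8] [538.3  -1.3] [ 5.386e+02 -5.000e-01] [539.    0.6] [539.4   1.7]
white [330.0, 219.7] 133 [556.6  10.2] [557.   12.3] [557.2  13. ] [557.3  13.9] [557.5  14.8]
(array([483.33887122, -49.6447033 ,  76.54876147]), np.float64(1.1153730773245158)) (array([482.2963885 , -48.90994084,  78.72971136]), np.float64(2.7249351050331745))
```

All three views agree. The apex is (543.6, 16.5), the mark is 14 mm to +x (1 click), and the switch top is about (483, -50, 77). Descending.

```bash
python3 -m crank '[{"offset":[-0.001,0,-0.045],"spin":0},{"offset":[0,0,-0.045],"spin":0},{"offset":[0,0,-0.035],"spin":0},{"offset":[0,0,-0.018],"spin":0},{"offset":[0,0,-0.004],"spin":0},{"offset":[0,0,0],"spin":0},{"offset":[0,0,0],"spin":0}]'
python3 -m crank '[{"offset":[0,0,-0.003],"spin":0},{"offset":[0,0,0],"spin":0}]'
python3 -m crank '[{"offset":[0,0,-0.001],"spin":0},{"offset":[0,0,0],"spin":0}]'
```

```text
time_s: 2.65
position: [551.7, 13.3, 110.8]
eef_rot: [2.5, 1.9, 0.003]
ft_force: [-0.3, -0.9, -1.3]
grip_width: -0.0
time_s: 2.85
position: [551.5, 13.9, 107.2]
eef_rot: [2.499, 1.902, 0.002]
ft_force: [0.3, 0.3, 0.3]
grip_width: -0.3
time_s: 3.05
position: [551.0, 14.1, 105.5]
eef_rot: [2.5, 1.902, 0.001]
ft_force: [-0.0, 0.5, -0.4]
grip_width: 0.0
```

```bash
python3 -m crank '[{"offset":[0,0,-0.002],"spin":0},{"offset":[0,0,0],"spin":0}]'
python3 -m crank '[{"offset":[0,0,-0.001],"spin":0},{"offset":[0,0,0],"spin":0}]'
python3 -m crank '[{"offset":[0,0,-0.001],"spin":0},{"offset":[0,0,0],"spin":0}]'
```

```text
time_s: 3.25
position: [550.7, 14.2, 103.0]
eef_rot: [-2.5, -1.903, 0.0]
ft_force: [-0.6, -0.8, 0.1]
grip_width: -0.1
time_s: 3.45
position: [550.8, 14.1, 102.1]
eef_rot: [-2.5, -1.903, 0.0]
ft_force: [-0.0, -0.2, 1.3]
grip_width: -0.1
time_s: 3.65
position: [550.8, 14.0, 101.2]
eef_rot: [-2.5, -1.902, 0.0]
ft_force: [-0.3, -0.1, -0.4]
grip_width: -0.0
```

```bash
python3 -m crank '[{"offset":[0,0,-0.001],"spin":0},{"offset":[0,0,0],"spin":0},{"offset":[0,0,0],"spin":0}]'
python3 - <<'E'
from workcell import monitor
s=monitor.sense();print(s['position'],s['ft_force'])
E
```

```text
time_s: 3.95
position: [551.2, 13.9, 100.8]
eef_rot: [2.499, 1.902, 0.001]
ft_force: [-0.4, 0.5, 4.6]
grip_width: 0.1
[551.20148769  13.94830493 100.83201345] [-0.38395455  0.54547115  4.59211829]
```

Contact at z = 100.8 with 4.6 N, where 101 was expected. Now a slightly firmer press, then the drag towards the controller's -x.

```bash
python3 -m crank '[{"offset":[0,0,-0.0003],"spin":0},{"offset":[-0.0014,0.0004,0],"spin":0},{"offset":[-0.0014,0.0004,0],"spin":0}]'
python3 -m crank '[{"offset":[-0.0014,0.0004,0],"spin":0},{"offset":[-0.0014,0.0004,0],"spin":0}]'
```

```text
time_s: 4.25
position: [549.5, 14.4, 100.9]
eef_rot: [2.498, 1.901, 0.003]
ft_force: [2.4, -0.6, 5.6]
grip_width: -0.1
time_s: 4.45
position: [546.4, 15.3, 101.0]
eef_rot: [2.498, 1.901, 0.003]
ft_force: [0.3, -1.3, 6.6]
grip_width: 0.0
```

```bash
python3 -m crank '[{"offset":[-0.0014,0.0004,0],"spin":0},{"offset":[-0.0014,0.0004,0],"spin":0},{"offset":[-0.0014,0.0004,0],"spin":0}]'
python3 -m crank '[{"offset":[-0.0014,0.0004,0],"spin":0},{"offset":[-0.0014,0.0004,0],"spin":0},{"offset":[-0.0012,0.0003,0],"spin":0},{"offset":[0,0,0],"spin":0},{"offset":[0,0,0],"spin":0}]'
```

```text
time_s: 4.75
position: [541.9, 16.7, 100.9]
eef_rot: [2.499, 1.901, 0.002]
ft_force: [-0.8, -0.1, 7.5]
grip_width: 0.2
time_s: 5.25
position: [537.4, 17.9, 100.9]
eef_rot: [2.499, 1.902, 0.001]
ft_force: [-1.0, -0.3, 8.6]
grip_width: -0.3
```

The tip travelled 13.8 + mm with no sign of slipping. Lift straight up and check.

```bash
python3 -m crank '[{"offset":[0,0,0.002],"spin":0},{"offset":[0,0,0.01],"spin":0},{"offset":[0,0,0.03],"spin":0},{"offset":[0,0,0.04],"spin":0},{"offset":[0,0,0.04],"spin":0},{"offset":[0,0,0.02],"spin":0},{"offset":[0,0,0],"spin":0},{"offset":[0,0,0],"spin":0}]'
cat > look.py <<'E'
import sys,pickle; from h import *
from workcell import monitor, imaging
s=monitor.sense(); c=imaging.capture('wrist'); c['pos']=s['position'];c['rot']=s['eef_rot']; n=sys.argv[1]
cv2.imwrite(f'pics/{n}.png',c['pixels'][150:350,180:440,::-1].repeat(2,0).repeat(2,1)); pickle.dump(c,open(n+'.pkl','wb'))
wrist(c); b=(220,150,440,340)
for k,z in(('green',77),('red',69),('white',76)):
    for p,a in blobs(mask(c,k,b),25): print(k,p,a,onz(c,p,z).round(1)[:2])
E
python3 look.py w2
```

```text
time_s: 6.05
position: [537.0, 18.0, 242.0]
eef_rot: [2.5, 1.902, 0.0]
ft_force: [-0.4, -0.7, -0.2]
grip_width: -0.1
green [280.5, 308.5] 406 [479.2 -47. ]
red [331.4, 199.6] 57 [549.   34.9]
red [330.5, 243.0] 44 [538.2  -1.9]
white [313.2, 193.6] 14293 [536.   44.9]
white [331.2, 222.3] 165 [544.   17.6]
white [429.2, 326.0] 441 [ 605.2 -100.8]
white [381.8, 335.1] 101 [561.1 -98.4]
```

View pics/w2.png

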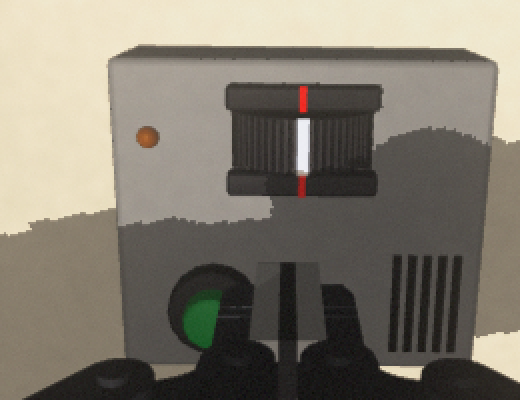

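The wheel is set: the white mark at pixel (331,222) lies in line with both red lines at (331,200) and (331,243). The red lines are still at their earlier world positions, so the box has not moved. Next, the switch at (483.4, -49.8).

```bash
python3 -m crank '[{"offset":[-0.027,-0.034,0],"spin":0},{"offset":[-0.0268,-0.034,0],"spin":0},{"offset":[0,0,-0.045],"spin":0},{"offset":[0,0,-0.045],"spin":0},{"offset":[0,0,-0.03],"spin":0},{"offset":[0,0,-0.012],"spin":0},{"offset":[0,0,0],"spin":0},{"offset":[0,0,0],"spin":0}]'
python3 -m crank '[{"offset":[0,0,-0.003],"spin":0},{"offset":[0,0,0],"spin":0}]'
python3 -m crank '[{"offset":[0,0,-0.002],"spin":0},{"offset":[0,0,0],"spin":0}]'
python3 -m crank '[{"offset":[0,0,-0.002],"spin":0},{"offset":[0,0,0],"spin":0}]'
python3 -m crank '[{"offset":[0,0,-0.002],"spin":0},{"offset":[0,0,0],"spin":0}]'
```

```text
time_s: 6.9
position: [483.7, -50.0, 110.5]
eef_rot: [2.5, 1.903, 0.0]
ft_force: [0.8, -0.3, -0.7]
grip_width: -0.1
time_s: 7.1
position: [484.3, -50.2, 108.0]
eef_rot: [2.498, 1.902, 0.002]
ft_force: [-0.3, -0.2, 0.2]
grip_width: 0.1
time_s: 7.3
position: [484.2, -50.2, 105.7]
eef_rot: [2.499, 1.902, 0.002]
ft_force: [1.0, -0.6, 2.6]
grip_width: -0.1
time_s: 7.5
position: [484.1, -50.2, 103.4]
eef_rot: [2.499, 1.902, 0.002]
ft_force: [2.5, 0.4, 2.9]
grip_width: -0.2
time_s: 7.7
position: [484.0, -50.2, 101.2]
eef_rot: [2.499, 1.902, 0.002]
ft_force: [2.4, 0.9, 3.6]
grip_width: -0.2
```

```bash
python3 -m crank '[{"offset":[0,0,-0.001],"spin":0},{"offset":[0,0,0],"spin":0},{"offset":[0,0,0],"spin":0}]'
python3 -m crank '[{"offset":[0,0,-0.001],"spin":0},{"offset":[0,0,0],"spin":0},{"offset":[0,0,0],"spin":0}]'
```

```text
time_s: 8.0
position: [484.0, -50.2, 101.0]
eef_rot: [2.499, 1.902, 0.002]
ft_force: [1.2, 0.6, 9.6]
grip_width: -0.4
time_s: 8.3
position: [484.0, -50.2, 100.8]
eef_rot: [2.498, 1.901, 0.002]
ft_force: [-1.6, 1.2, 15.9]
grip_width: 0.4
```

It hit a hard stop at z = 101.0, and the force rose to 16 N. I'll release slowly and note where contact is lost, to confirm the full 6 mm of travel.

```bash
python3 -m crank '[{"offset":[0,0,0.003],"spin":0},{"offset":[0,0,0.003],"spin":0},{"offset":[0,0,0],"spin":0},{"offset":[0,0,0],"spin":0}]'|sed -n '2p;4p'
python3 -m crank '[{"offset":[0,0,0.0005],"spin":0},{"offset":[0,0,0],"spin":0},{"offset":[0,0,0],"spin":0}]'|sed -n '2p;4p'
python3 -m crank '[{"offset":[0,0,0.0005],"spin":0},{"offset":[0,0,0],"spin":0},{"offset":[0,0,0],"spin":0}]'|sed -n '2p;4p'
python3 -m crank '[{"offset":[0,0,0.0005],"spin":0},{"offset":[0,0,0],"spin":0},{"offset":[0,0,0],"spin":0}]'|sed -n '2p;4p'
python3 -m crank '[{"offset":[0,0,0.0005],"spin":0},{"offset":[0,0,0],"spin":0},{"offset":[0,0,0],"spin":0}]'|sed -n '2p;4p'
python3 -m crank '[{"offset":[0,0,0.0005],"spin":0},{"offset":[0,0,0],"spin":0},{"offset":[0,0,0],"spin":0}]'|sed -n '2p;4p'
```

```text
position: [483.0, -50.1, 104.7]
ft_force: [1.3, -0.4, 2.1]
position: [483.0, -50.0, 105.2]
ft_force: [1.6, -0.5, 2.1]
position: [483.0, -50.0, 105.9]
ft_force: [-0.7, -0.7, 1.8]
position: [483.0, -50.0, 106.4]
ft_force: [-0.3, -1.7, 1.7]
position: [483.1, -50.0, 106.9]
ft_force: [0.1, -0.9, 1.4]
position: [483.3, -50.0, 107.5]
ft_force: [0.5, 0.7, -0.6]
```

Contact was lost at about 107.0 and the stop was at 101.0, so the switch travelled the full 6 mm. Retreat, then check the final state.

```bash
python3 -m crank '[{"offset":[0,0,0.01],"spin":0},{"offset":[0,0,0.03],"spin":0},{"offset":[0,0,0.04],"spin":0},{"offset":[0,0,0.04],"spin":0},{"offset":[0.02,0,0.02],"spin":0},{"offset":[0.03,0.02,0.01],"spin":0},{"offset":[0,0,0],"spin":0},{"offset":[0,0,0],"spin":0}]'
python3 look.py w3
python3 - <<'E'
from workcell import imaging; from h import *
import pickle
c=imaging.capture('top'); t=pickle.load(open('top.pkl','rb'))
d=cv2.absdiff(c['pixels'],t['pixels']).max(2)[150:300]; print(blobs((d>40).astype(np.uint8),15))
E
```

```text
time_s: 11.0
position: [533.4, -29.7, 257.9]
eef_rot: [2.499, 1.904, -0.0]
ft_force: [0.3, -0.5, -0.3]
grip_width: 0.0
green [274.9, 255.0] 561 [482.5 -49.6]
red [319.6, 186.0] 50 [538.1  -1.1]
white [306.6, 194.3] 11382 [525.6  -4.2]
white [320.3, 163.9] 167 [544.   17.6]
white [426.6, 184.2] 1778 [627.6 -23.2]
white [411.9, 320.2] 1366 [ 589.5 -148.2]
white [257.5, 334.4] 34 [ 441.2 -123.4]
[([280.0, 14.3], 583), ([381.9, 71.4], 5286), ([261.2, 36.1], 45), ([270.0, 37.3], 26), ([350.1, 59.3], 282), ([242.8, 90.6], 812), ([303.8, 78.2], 946), ([339.7, 110.5], 445), ([293.1, 113.4], 17), ([279.4, 119.6], 23), ([220.1, 137.5], 432), ([310.6, 128.9], 91)]
```

View pics/w3.png

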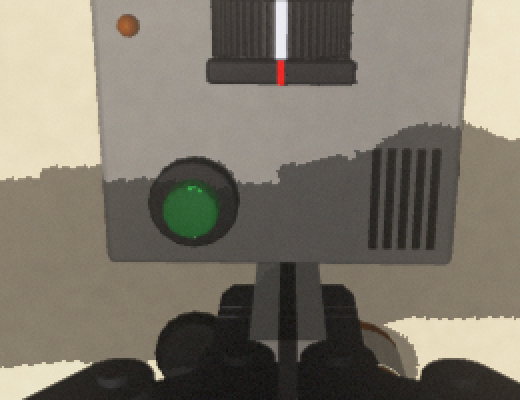

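The final wrist view shows the mark still on the red line at pixel (320,164–186). The switch is back up at (275,255), the controller is where it was, and the arm is well clear. Handing in.

```bash
python3 -c "
from workcell import sign_off; print(sign_off())"
```

```text
the job is handed in; nothing more can be done
None
```

The wheel is set to its mark and the lamp switch was then pressed fully down and let go. I handed the job in at about 11 s, with the arm clear of everything.

- **Wheel:** I rolled it one click (about 14 mm of rim) with the shut fingertips, pressing down with 5 to 8.6 N, slightly over the suggested 8 N at the end. The picture taken after lifting showed the white mark in line with both red lines. The last picture, in which only the near red line is in frame, still shows the mark in line with it.
- **Switch:** It hit its stop at a tool height of 101.0 mm, and I pressed up to 16 N. Contact was lost again at about 107 mm, which matches the full 6 mm of travel.
- **Controller:** The red line in the last picture and the switch were within about 1 mm of where they were first measured, so the box did not move.
- **Checks that failed or disagreed:**
    - The camera put the switch top at 77–79 mm, but touch put it at about 82 mm.
    - The before/after comparison of the overhead pictures told me nothing, because the arm and its shadow covered the area.
    - That leaves the rack, bottle and lens cap without a separate check at the end. The tool went down only over the wheel and the switch, and no unexpected force showed up.

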